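# Dock two battery packs in the charging bays that fit them

### The arm

A 6-joint arm with a two-finger parallel gripper is mounted at the origin on the work surface. World frame = base frame: x ahead of the robot, y to its left, z up, the work surface at z = 0. Lengths are in m, angles in rad, forces in N, time in s.
With the tool pointing down it reaches from about 0.35 to 0.85 m from the base axis. Payload 8.1 kg.
Tool frame: the origin (TCP) lies on the centre line of the jaws, within the pads' length; the fingertips stand 17 mm ahead of it and the grasp point (between the pads) lies 2 mm behind it; z points along the fingers, y is the line along which they close (so a half turn about z gives the same grasp; the last joint's range is limited). The gripper opens to 93 mm and grips with 3 to 60 N. Pads are 15 mm wide; open, the fingers measure 128 mm over their backs; the gripper's body (75 mm by 188 mm) begins 65 mm behind the grasp point.
Start: joints at [-1.275, 0.13, 1.488, -0, 1.523, -0.085], TCP at [0.223, -0.557, 0.198] pointing down, gripper open.
Joint ranges: [-2.96, 2.96], [-0.89, 2.26], [0.02, 2.5], [-1.34, 4.48], [0, 2.73], [-2.66, 2.66]. Speed limits (rad/s): [2.39, 2.39, 2.79, 3.14, 3.14, 3.14].

### API

Orientations are given as a rotation vector (axis times angle).
In Python, from plant import telemetry, viewer, order gives the robot as it stands.
- The arm moves only by the tool send_rows, never from a script. Its argument "plan" is a list that holds one entry, the list of rows, each a list of 5 numbers: the closure, from -1 (fully open) to 1 (shut), then the shift along the world's x, y, z normalised to -1 to 1, where 1 is 0.2 m, then the turn about the world's z normalised to -1 to 1, where 1 is 60 degrees. A call has 1 to 20 rows; each row is the pose to reach, as a shift and turn from the pose commanded when the call began; what a row does not reach only later rows make up. A row lasts 1/12 s, in which the tool goes at most 41.7 mm and 7.16 degrees, less where a joint would pass 70% of its speed; a pose out of reach is approached as far as the arm can. A call with a number of a shift or a turn outside -1 to 1 is refused whole. A call with a gripper value outside its range is refused whole. The fingers move at their own pace and stop on an object; "force" is the grip in N (left out, the last holds). Time passes only in rows, so rows that repeat a pose let the fingers close. It gives the time, the measured TCP pose, the force, the opening and the grip force at its end, in the units of the state.
- telemetry.read_state(): the state, without advancing time (a new reading comes with each control period).
- viewer.read_camera(name): name is "scene" or "side" or "wrist"; returns (picture, depth): 420x560x3 uint8, blue, green, red; 420x560 float32, m along the optical axis (not along the pixel's ray), 0 where there is no reading.
- viewer.calibration(name): a dict with "camera_matrix" (3x3 intrinsics, pixels), "dist_coeffs" ([k1, k2, p1, p2, k3] as OpenCV has them; the pictures are not rectified), "extrinsics" (4x4, takes a point from camera to world coordinates); the wrist camera has in their place "hand_eye" (4x4, takes a point from camera to tool coordinates, whose origin is the TCP and whose axes are the flange's). Camera axes: x right, y up, looking along -z (the intrinsics and any distortion apply to the point x, -y, -z); pixel columns grow to the right and rows downward; lengths in m; the calibration is good to about 2 mm. A picture is of the moment at which its call begins: read the wrist's pose just before it. calibration takes no time and is no camera call.
- order.close_job(): hands the job in; it is judged then, once.
The state is a dict: "t": time; "q": joint angles; "dq": joint speeds; "joint_torque": joint torques, N m; "tool_pos": TCP position; "orientation": TCP orientation; "force": force on the tool from outside, world axes, zero at the start; "wrist_torque": the same for the moment, N m; "opening": finger opening in m; "gripper_force": force on a finger pad.
Only numpy, scipy, OpenCV 4.12 (cv2) and the standard library are available. Lean on these libraries where they do the work, as an engineer would, in place of code of your own. Each camera call takes 0.05 s, during which the arm holds its last target. There are 200 camera calls.

### The job

Move the solder reel that blocks a charging bay out of the way and leave it standing on the bench, well over a hand's breadth from both bay mouths. Then slide the wide battery pack, copper contacts first, into the wide bay, past its light spring contact until it bears on the solid end stop, press it there firmly for a good half second by feel, without ramming it, and leave it home; after that do the same with the narrow pack and the narrow bay. Leave the other things on the bench undisturbed.

Things in the scene. Friction and masses are not known exactly. Their poses are not given: they have to be found in the camera images.
- reel: Solder reel standing on its flange just in front of the wide bay's mouth: black spool 44 mm in diameter and 40 mm high, grey metal winding, about 0.15 kg. Origin: centre of its underside, z up.
- pack_wide: Black flat battery pack, wide: 88 mm long (its x), 66 mm wide (its y), 28 mm high, about 0.25 kg, lying on the bench at one side. Three small copper contact strips on its top mark the contact end (+x), grey ribs the rear. Origin: centre of its underside. It can be gripped across its width while outside the bay.
- pack_wide_front (a point): Centre of the wide pack's contact end face, 44 mm ahead of its origin and 14 mm up.
- bay_wide: Grey wide charging bay, fixed; the bays may swap sides. Origin: mouth centre at bench level, x inwards, z up. Channel 70 mm wide, 112 long, no floor; walls 8 thick, 36 high, with lips (z 34 to 39) overhanging 6 mm, so packs enter only at the mouth. Flared guides reach 18 mm out of the mouth, opening 9 mm each side: no finger room beside a pack there, push it from behind.
- contact_wide (a joint): Copper spring contact on the face of the wide bay's aluminium end stop: 0 sprung out, 0.005 (m) pressed flush with the stop's face; under 0.5 N. The stop (12 mm thick, 27 high, black thumb screw to 49) is clamped with its face 70 to 82 mm inside the mouth, each time elsewhere; the state does not tell where: feel it. A docked pack sticks out of the mouth by 6 to 18 mm.
- pack_narrow: Black flat battery pack, narrow: 88 mm long (its x), 48 mm wide (its y), 28 mm high, about 0.25 kg, lying on the bench at one side. Three small copper contact strips on its top mark the contact end (+x), grey ribs the rear. Origin: centre of its underside. It can be gripped across its width while outside the bay.
- pack_narrow_front (a point): Centre of the narrow pack's contact end face, 44 mm ahead of its origin and 14 mm up.
- bay_narrow: Grey narrow charging bay, fixed; the bays may swap sides. Origin: mouth centre at bench level, x inwards, z up. Channel 52 mm wide, 112 long, no floor; walls 8 thick, 36 high, with lips (z 34 to 39) overhanging 6 mm, so packs enter only at the mouth. Flared guides reach 18 mm out of the mouth, opening 9 mm each side: no finger room beside a pack there, push it from behind.
- contact_narrow (a joint): Copper spring contact on the face of the narrow bay's aluminium end stop: 0 sprung out, 0.005 (m) pressed flush with the stop's face; under 0.5 N. The stop (12 mm thick, 27 high, black thumb screw to 49) is clamped with its face 70 to 82 mm inside the mouth, each time elsewhere; the state does not tell where: feel it. A docked pack sticks out of the mouth by 6 to 18 mm.
- tin: Blue round tin of brass wool between the bays, 64 mm across, 24 mm high. A bystander: leave it alone. Origin: centre of its underside.
- phone: Black telephone lying flat beyond the bays, 74 x 150 x 9 mm. A bystander: leave it alone. Origin: centre of its underside.
- multimeter: Green multimeter, 180 x 88 x 38 mm, knob to 49 mm. A bystander: leave it alone. Origin: centre of its underside.
- pump: Blue desoldering pump lying flat, about 220 mm long, 22 mm high, yellow end. A bystander: leave it alone. Origin: centre of its underside.
- jar: Cream jar, 64 mm across, 85 mm high. A bystander: leave it alone. Origin: centre of its underside.
- driver: Screwdriver, 170 mm long, handle towards -x. A bystander: leave it alone. Origin: centre of its underside.
- wirepot: Steel weight, 56 mm across, 35 mm high. A bystander: leave it alone. Origin: centre of its underside.
Things that resemble listed ones, but are neither listed nor needed, are in the scene too. Leave any pink or red look-alike of the bay_wide alone.

How it is judged:
On the way, in this order (a step that is already met when the one before it is completed fails the run):
1. the reel stands on the bench at least 90 mm from both bay mouths (horizontal distance between reel and bay_wide above 0.09 m and horizontal distance between reel and bay_narrow above 0.09 m and angle between reel's own z axis and vertical below 0.15 rad and height (world z) of reel below 0.004 m), for 0.2 s.
2. the wide pack, in the wide bay, has its spring contact pressed in and bears on the end stop with more than 4 N for 0.3 s (contact force between pack_wide and bay_wide above 4 N and value of joint contact_wide above 0.0035 m and x of pack_wide_front in the frame of bay_wide above 0.067 m and y of pack_wide in the frame of bay_wide between -0.006 and 0.006 m and angle between pack_wide's own z axis and vertical below 0.06 rad and height (world z) of pack_wide below 0.004 m), for 0.3 s.
3. the narrow pack, in the narrow bay, has its spring contact pressed in and bears on the end stop with more than 4 N for 0.3 s (contact force between pack_narrow and bay_narrow above 4 N and value of joint contact_narrow above 0.0035 m and x of pack_narrow_front in the frame of bay_narrow above 0.067 m and y of pack_narrow in the frame of bay_narrow between -0.006 and 0.006 m and angle between pack_narrow's own z axis and vertical below 0.06 rad and height (world z) of pack_narrow below 0.004 m), for 0.3 s.
At the end, for the whole second after the job is handed in: Each pack lies flat in the bay of its width, contact end first, centred within 6 mm, holding the spring contact at least 3.5 of its 5 mm pressed in; the reel stands on the bench, its axis over 90 mm from both bay mouths; all at rest (all of step 1 and value of joint each of contact_wide, contact_narrow above 0.0035 m and x of pack_wide_front in the frame of bay_wide above 0.067 m and y of pack_wide in the frame of bay_wide between -0.006 and 0.006 m and angle between each of pack_wide, pack_narrow's own z axis and vertical below 0.06 rad and height (world z) of each of pack_wide, pack_narrow below 0.004 m and x of pack_narrow_front in the frame of bay_narrow above 0.067 m and y of pack_narrow in the frame of bay_narrow between -0.006 and 0.006 m and linear speed of each of pack_wide, pack_narrow, reel below 0.01 m/s); the robot touches nothing.
It fails at once if a pack is rammed against its bay with over 40 N (contact force between pack_wide and bay_wide above 40 N or contact force between pack_narrow and bay_narrow above 40 N).
It fails at once if a bystander is moved more than 25 mm (distance of any of tin, phone, multimeter, pump, jar, driver, wirepot from where it was at the start of the episode above 0.025 m).
It also fails if it takes over 72 s, if anything falls off the work surface, if the arm or the gripper's body presses on something with over 40 N, if the wrist force passes 120 N, or if a joint passes its speed limit or range.

## Working session

There is one attempt and no reset: what is moved stays moved. The work goes in short steps, Python scripts to look and compute and a tool call to move; the robot and the scene stay as the last step left them, time stands still between calls to the robot, and variables do not carry over. Pictures are saved under pics/ and viewed, at most 10 in all, crops included, and the job is handed in when it is done.

Besides the shell and the picture viewer there is one more tool, called after "Request:" by a JSON object that holds its "api" and its "payload", one argument or row to a line. send_rows: Moves the arm, as the interface text tells. Scaled input: -1 to 1 covers 0.2 m each way for a shift and 60 degrees each way for a turn. Its arguments: {"type":"object","properties":{"plan":{"type":"array"},"force":{"type":"number"}},"required":["plan"]}

```bash
mkdir -p pics
cat > h.py <<'E'
import numpy as np, cv2
from plant import telemetry, viewer, order
from scipy.spatial.transform import Rotation as R
def grab(n):
    s=telemetry.read_state(); im,d=viewer.read_camera(n); c=viewer.calibration(n)
    if 'extrinsics' in c: T=np.array(c['extrinsics'])
    else:
        W=np.eye(4); W[:3,:3]=R.from_rotvec(s['orientation']).as_matrix(); W[:3,3]=s['tool_pos']; T=W@np.array(c['hand_eye'])
    return dict(im=im,d=d,K=np.array(c['camera_matrix']),D=np.array(c['dist_coeffs'],float),T=T)
def ray(v,uv):
    p=cv2.undistortPoints(np.array(uv,float).reshape(-1,1,2),v['K'],v['D']).reshape(-1,2)
    r=np.c_[p[:,0],-p[:,1],-np.ones(len(p))]
    return v['T'][:3,3], r@v['T'][:3,:3].T
def onz(v,uv,z):
    o,r=ray(v,uv); return o+r*((z-o[2])/r[:,2])[:,None]
def dep(v,uv):
    o,r=ray(v,uv); a=np.array(uv,int).reshape(-1,2); return o+r*v['d'][a[:,1],a[:,0]][:,None]
def cloud(v):
    h,w=v['d'].shape; u=np.stack(np.meshgrid(np.arange(w),np.arange(h)),-1).reshape(-1,2); P=dep(v,u); P[v['d'].ravel()==0]=np.nan
    return P.reshape(h,w,3)
E
python3 - <<'E'
from h import *
import pickle
s=telemetry.read_state(); print({k:np.round(x,3) for k,x in s.items()})
V={n:grab(n) for n in('scene','side')}
pickle.dump(V,open('v0.pkl','wb'))
for n in V: cv2.imwrite(f'pics/{n}0.png',V[n]['im']); print(n,V[n]['T'].round(3).tolist(),(V[n]['d']>0).mean())
E
```

```text
{'t': np.float64(0.0), 'q': array([-1.275,  0.131,  1.489,  0.   ,  1.523, -0.085]), 'dq': array([-0.   ,  0.001,  0.002, -0.003, -0.   , -0.002]), 'joint_torque': array([-2.0000e-03, -5.5985e+01, -4.9176e+01,  7.7000e-02,  3.5000e-02,
       -0.0000e+00]), 'tool_pos': array([ 0.223, -0.556,  0.197]), 'orientation': array([-3.083, -0.594,  0.   ]), 'force': array([-0.536, -0.089,  0.599]), 'wrist_torque': array([-0.084,  0.043, -0.036]), 'gripper_force': np.float64(0.0), 'opening': np.float64(0.093)}
scene [[0.569, -0.673, 0.472, 1.099], [0.822, 0.464, -0.329, -0.406], [0.002, 0.575, 0.818, 1.085], [0.0, 0.0, 0.0, 1.0]] 0.9960034013605442
side [[-0.968, 0.155, -0.199, 0.147], [-0.252, -0.602, 0.758, 1.317], [-0.003, 0.783, 0.622, 1.11], [0.0, 0.0, 0.0, 1.0]] 0.9958333333333333
```

View pics/scene0.png

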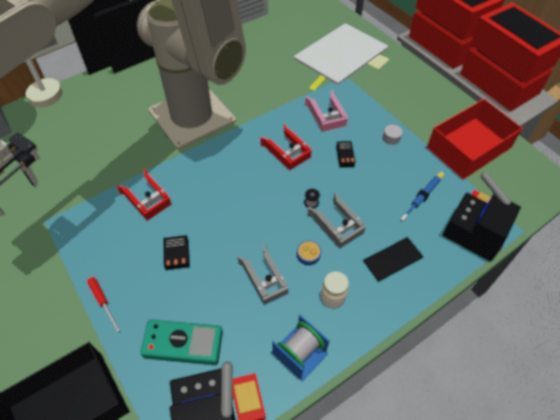

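View pics/side0.png

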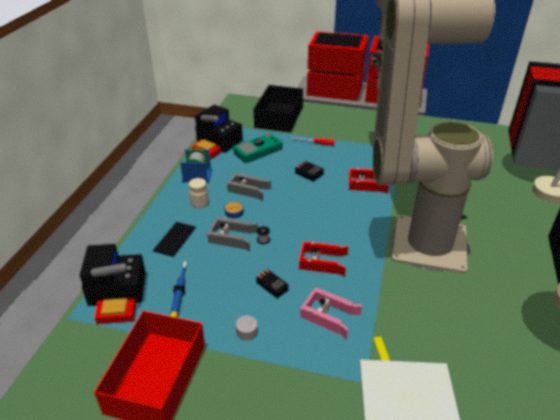

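The scene picture shows two grey bays: one at (338,220), with the reel at its mouth at (312,198), and one at (264,278). The packs are at (176,252) and (346,153), and the red and pink bays are look-alikes. The side picture agrees: bays at (235,235) and (248,185), reel at (263,235), packs at (309,170) and (272,283).

Run:
```python
from h import *
import pickle
V=pickle.load(open('v0.pkl','rb'))
seeds={'scene':{'bayA':(338,220),'bayB':(264,278),'reel':(312,198),'packL':(176,252),'packR':(346,153),'tin':(309,252),'jar':(335,290)},
'side':{'bayA':(235,235),'bayB':(248,185),'reel':(263,235),'packL':(309,170),'packR':(272,283),'tin':(234,209),'jar':(199,193)}}
for n in V:
    P=cloud(V[n]); m=(P[...,2]>.012)&(P[...,2]<.12)
    m=np.nan_to_num(m).astype(np.uint8)
    k,L,st,c=cv2.connectedComponentsWithStats(m,connectivity=4)
    for o,(u,v) in seeds[n].items():
        w=L[v-12:v+13,u-12:v and u+13]; w=w[w>0]
        if not len(w): print(n,o,'none');continue
        l=np.bincount(w).argmax(); Q=P[L==l]
        zt=np.percentile(Q[:,2],90); T=Q[Q[:,2]>zt-.012][:,:2].astype(np.float32) if 'bay' not in o else Q[:,:2].astype(np.float32)
        r=cv2.minAreaRect(T)
        print(n,o,len(Q),'zt %.3f'%zt,np.round(r[0],3),np.round(r[1],3),round(r[2],1), 'min',Q[:,:2].min(0).round(3),Q[:,:2].max(0).round(3))
# colour checks of the pack tops, top-view map for looking
S=600; X0,X1,Y0,Y1=.3,.8,-.35,.35
for n in V:
    v=V[n]; xs,ys=np.meshgrid(np.linspace(X1,X0,500),np.linspace(.35,-.35,700),indexing='ij')
    W=np.stack([xs,ys,np.full_like(xs,.028)],-1).reshape(-1,3)
    Ti=np.linalg.inv(v['T']); C=W@Ti[:3,:3].T+Ti[:3,3]; C=C*[1,-1,-1]
    p,_=cv2.projectPoints(C,np.zeros(3),np.zeros(3),v['K'],v['D']); p=p.reshape(500,700,2).astype(np.float32)
    cv2.imwrite(f'pics/top_{n}.png',cv2.remap(v['im'],p[...,0],p[...,1],cv2.INTER_LINEAR))
```

```text
scene bayA 998 zt 0.041 [0.605 0.128] [0.143 0.098] 2.2 min [0.532 0.076] [0.675 0.174]
scene bayB 918 zt 0.041 [ 0.63  -0.128] [0.083 0.141] 84.3 min [ 0.556 -0.171] [ 0.703 -0.08 ]
scene reel 199 zt 0.042 [0.508 0.113] [0.039 0.045] 52.1 min [0.487 0.092] [0.53  0.136]
scene packL 804 zt 0.030 [ 0.443 -0.283] [0.066 0.091] 64.4 min [ 0.393 -0.33 ] [ 0.497 -0.235]
scene packR 405 zt 0.030 [0.428 0.303] [0.048 0.095] 58.8 min [0.382 0.259] [0.477 0.342]
scene tin 447 zt 0.027 [0.641 0.004] [0.063 0.062] 57.4 min [ 0.609 -0.027] [0.673 0.036]
scene jar 742 zt 0.086 [ 0.772 -0.018] [0.052 0.058] 52.0 min [ 0.744 -0.05 ] [0.803 0.01 ]
side bayA 1018 zt 0.043 [0.58  0.127] [0.108 0.188] 87.9 min [0.486 0.075] [0.673 0.183]
side bayB 638 zt 0.042 [ 0.628 -0.126] [0.088 0.143] 84.2 min [ 0.554 -0.175] [ 0.702 -0.075]
side reel 1018 zt 0.043 [0.58  0.127] [0.107 0.188] 88.5 min [0.486 0.075] [0.673 0.183]
side packL 344 zt 0.032 [ 0.441 -0.281] [0.079 0.091] 65.7 min [ 0.39  -0.326] [ 0.495 -0.23 ]
side packR 509 zt 0.032 [0.429 0.303] [0.051 0.092] 59.3 min [0.38  0.263] [0.478 0.346]
side tin 229 zt 0.029 [0.638 0.008] [0.06  0.069] 17.7 min [ 0.607 -0.029] [0.67  0.042]
side jar 2676 zt 0.091 [ 0.835 -0.231] [0.175 0.498] 1.5 min [ 0.736 -0.48 ] [0.928 0.021]
```

View pics/top_scene.png

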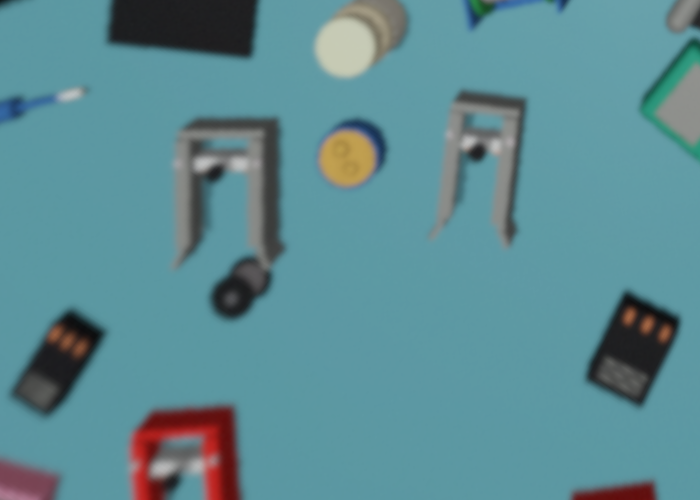

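The rectified view (1 px = 1 mm, up = +x, left = +y) shows the wide bay's mouth near column 225, row 250, with the reel at (235,295). The narrow bay's mouth is near (472,235). The wide pack is at (633,348) with contacts towards (648,325), so its yaw is about -26°. The narrow pack is at (58,362), yaw about -31°.

Candidates for the wide bay:
- Grey at scene pixel (338,220): 98 mm over its outside, and the reel stands at its mouth, so it fits.
- Grey at (264,278): about 83 mm wide, so this is the narrow bay.
- Red at (285,147) and (145,195), and pink at (327,110): look-alikes.

I'll move to get wrist views.

Request:
{"api": "send_rows", "payload": {
  "plan": [
    [[-1,0.3,0.5,0.3,-0.4],[-1,0.5,1,0.6,-0.8],[-1,0.5,1,0.6,-0.8],[-1,0.5,1,0.6,-0.8],[-1,0.5,1,0.6,-0.8],[-1,0.5,1,0.6,-0.8],[-1,0.5,1,0.6,-0.8],[-1,0.5,1,0.6,-0.8],[-1,0.5,1,0.6,-0.8]]
  ]
}}

```text
t: 0.85
tool_pos: [0.3231, -0.3569, 0.3176]
orientation: [3.061, -0.705, -0.0]
force: [0.0, -0.5, -1.0]
opening: 0.0928
gripper_force: 0.0
```

Request:
{"api": "send_rows", "payload": {
  "plan": [
    [[-1,0.5,0.5,0,0],[-1,0.5,0.5,0,0],[-1,0.5,0.5,0,0],[-1,0.5,0.5,0,0],[-1,0.5,0.5,0,0],[-1,0.5,0.5,0,0]]
  ]
}}

```text
t: 1.35
tool_pos: [0.4226, -0.2573, 0.3161]
orientation: [-3.06, 0.706, 0.005]
force: [0.5, -0.3, 0.1]
opening: 0.093
gripper_force: 0.0
```

Run:
```python
from h import *
import pickle
s=telemetry.read_state(); print(s['t'],s['tool_pos'],s['orientation'])
c=viewer.calibration('wrist'); print(np.round(c['hand_eye'],3).tolist(),np.round(c['camera_matrix'],0).tolist())
v=grab('wrist'); pickle.dump(v,open('w1.pkl','wb')); cv2.imwrite('pics/w1.png',v['im'])
print(dep(v,[(20,20),(540,20),(540,400),(20,400),(280,210)]).round(3))
```

```text
1.35 [ 0.4225786  -0.25729329  0.31607036] [-3.06044904  0.70627222  0.00472676]
[[-0.001, 0.96, 0.281, 0.077], [1.0, 0.001, -0.001, -0.0], [-0.001, 0.281, -0.96, -0.187], [0.0, 0.0, 0.0, 1.0]] [[300.0, 0.0, 278.0], [0.0, 300.0, 213.0], [0.0, 0.0, 1.0]]
[[ 0.77  -0.043  0.065]
 [ 0.46  -0.726  0.001]
 [ 0.418 -0.317  0.456]
 [ 0.467 -0.217  0.456]
 [ 0.362 -0.233  0.002]]
```

View pics/w1.png

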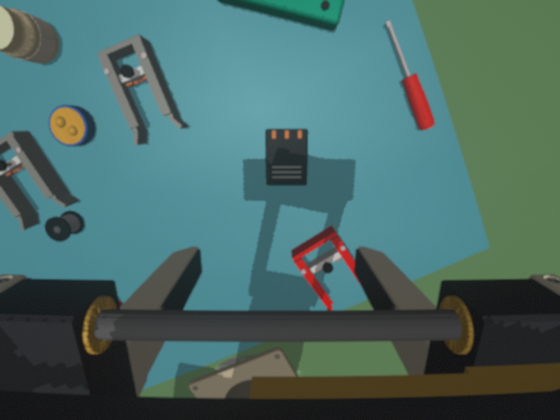

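The wrist picture shows the wide pack at (287,157) with contacts at (287,134), the narrow bay at (140,90) with its mouth at (160,130), and the reel at (65,225).

```bash
cat >> h.py <<'E'
def near(v,xy,r,z0,z1):
    P=cloud(v); m=np.nan_to_num((np.hypot(P[...,0]-xy[0],P[...,1]-xy[1])<r)&(P[...,2]>z0)&(P[...,2]<z1)).astype(bool); return P,m
def pack(v,xy,wid):
    P,m=near(v,xy,.07,.02,.04); k=cv2.moments
    n,L,st,c=cv2.connectedComponentsWithStats(m.astype(np.uint8)); l=1+st[1:,4].argmax(); m=L==l
    z=np.median(P[m][:,2])
    h=cv2.cvtColor(v['im'],cv2.COLOR_BGR2HSV); cu=m&(h[...,0]<20)&(h[...,1]>110)&(h[...,2]>70)
    uv=np.argwhere(m)[:,::-1]; q=onz(v,uv,.028)[:,:2].astype(np.float32)
    r=cv2.minAreaRect(q); b=cv2.boxPoints(r); e=[b[1]-b[0],b[2]-b[1]]; e=max(e,key=np.linalg.norm); e/=np.linalg.norm(e)
    ctr=np.array(r[0]); cc=onz(v,np.argwhere(cu)[:,::-1],.028)[:,:2].mean(0)
    if (cc-ctr)@e<0: e=-e
    return dict(z=z,c=ctr,size=r[1],yaw=np.degrees(np.arctan2(e[1],e[0])),cu=cu.sum(),yaw_cu=np.degrees(np.arctan2(*(cc-ctr)[::-1])),n=m.sum())
def bay(v,xy,yaw0):
    # tops of the side walls: two rails, each line fitted; xy rough channel centre
    P,m=near(v,xy,.085,.034,.046); q=P[m][:,:2]; z=np.median(P[m][:,2])
    yaw=np.radians(yaw0)
    c=np.array(xy)
    for i in range(6):
        a=np.array([np.cos(yaw),np.sin(yaw)]); b=np.array([-a[1],a[0]]); d=q-c; x=d@a; y=d@b
        s=(x>-.045)&(x<.035)
        Lr=s&(y>.015)&(y<.06); Rr=s&(y<-.015)&(y>-.06)
        pl=np.polyfit(x[Lr],y[Lr],1); pr=np.polyfit(x[Rr],y[Rr],1)
        yaw+=np.arctan((pl[0]+pr[0])/2); c=c+b*(pl[1]+pr[1])/2
    return dict(z=z,c=c,yaw=np.degrees(yaw),slopes=np.degrees([pl[0],pr[0]]),gap=pl[1]-pr[1],wid=(np.ptp(y[Lr]),np.ptp(y[Rr])),n=(Lr.sum(),Rr.sum()),xr=(x[abs(y)<.06].min(),x[abs(y)<.06].max()))
E
python3 - <<'E'
from h import *
import pickle
w=pickle.load(open('w1.pkl','rb')); V=pickle.load(open('v0.pkl','rb'))
for n,v in (('w',w),('sc',V['scene']),('sd',V['side'])):
    print(n,pack(v,(.443,-.283),.066))
    try: print(n,'nar',bay(v,(.63,-.128),-6))
    except Exception as e: print(e)
    try: print(n,'wid',bay(v,(.605,.125),2))
    except Exception as e: print(e)
E
```

```text
w {'z': np.float64(0.02795539780787276), 'c': array([ 0.44159377, -0.28135544]), 'size': (0.06569802761077881, 0.08690015971660614), 'yaw': np.float32(-25.982676), 'cu': np.int64(102), 'yaw_cu': np.float64(-27.530888070955992), 'n': np.int64(2379)}
w nar {'z': np.float64(0.03829176501056317), 'c': array([ 0.6298179 , -0.12973203]), 'yaw': np.float64(-6.6579890631496275), 'slopes': array([-0.00689522,  0.02674122]), 'gap': np.float64(0.05384177891864823), 'wid': (np.float64(0.015580993929198272), np.float64(0.015750696203909162)), 'n': (np.int64(604), np.int64(613)), 'xr': (np.float64(-0.07311730574383273), np.float64(0.06597196625182751))}
w wid {'z': np.float64(0.0382662921722392), 'c': array([0.60502437, 0.12400552]), 'yaw': np.float64(-2.104045781385556), 'slopes': array([-2.04666102,  2.02334047]), 'gap': np.float64(0.06952806819349619), 'wid': (np.float64(0.017945338871665207), np.float64(0.019300678226323444)), 'n': (np.int64(258), np.int64(516)), 'xr': (np.float64(-0.08444911776572758), np.float64(0.06688158760603723))}
sc {'z': np.float64(0.027037583359257544), 'c': array([ 0
[... 1326 characters left out ...]
 np.float64(-9.53080553999081), 'slopes': array([-1.20739037,  0.72935093]), 'gap': np.float64(0.0546978293486442), 'wid': (np.float64(0.022035973693761063), np.float64(0.02647087019216085)), 'n': (np.int64(79), np.int64(68)), 'xr': (np.float64(-0.07272295315229539), np.float64(0.06669959674983128))}
sd wid {'z': np.float64(0.03937300752404527), 'c': array([0.60488394, 0.12831296]), 'yaw': np.float64(-0.016380258599804024), 'slopes': array([ 0.56956822, -0.52450199]), 'gap': np.float64(0.07253031960640965), 'wid': (np.float64(0.025324278885954937), np.float64(0.02395339981392454)), 'n': (np.int64(117), np.int64(101)), 'xr': (np.float64(-0.08474179911904037), np.float64(0.06843064447706763))}
```

Request:
{"api": "send_rows", "payload": {
  "plan": [
    [[-1,0.25,1,0,0.45],[-1,0.25,1,0,0.45],[-1,0.25,1,0,0.45],[-1,0.25,1,0,0.45],[-1,0.25,1,0,0.45],[-1,0.25,1,0,0.45]]
  ]
}}

```text
t: 1.9
tool_pos: [0.4735, -0.0529, 0.3174]
orientation: [-3.139, -0.031, 0.0]
force: [1.1, 0.1, -1.2]
opening: 0.093
gripper_force: 0.0
```

Request:
{"api": "send_rows", "payload": {
  "plan": [
    [[-1,0,0.8,0,0],[-1,0,0.8,0,0],[-1,0,0.8,0,0],[-1,0,0.8,0,0],[-1,0,0.8,0,0],[-1,0,0.8,0,0]]
  ]
}}

```text
t: 2.4
tool_pos: [0.473, 0.1026, 0.3173]
orientation: [3.141, 0.026, -0.002]
force: [0.6, 0.0, 0.5]
opening: 0.0929
gripper_force: 0.0
```

Run:
```python
from h import *
import pickle
s=telemetry.read_state(); print(s['t'],s['tool_pos'],s['orientation'])
v=grab('wrist'); pickle.dump(v,open('w2.pkl','wb')); cv2.imwrite('pics/w2.png',cv2.resize(v['im'][:250,80:440],None,fx=2,fy=2))
print('wid',bay(v,(.605,.125),2)); print('nar',bay(v,(.63,-.128),-6))
P,m=near(v,(.508,.113),.04,.036,.05); print('reel top',m.sum(),P[m].mean(0), cv2.minEnclosingCircle(P[m][:,:2].astype(np.float32)))
```

```text
2.4 [0.4729895  0.10256699 0.31725814] [ 3.14081938e+00  2.55125234e-02 -1.50083615e-03]
wid {'z': np.float64(0.03849570725118262), 'c': array([0.60493779, 0.12679413]), 'yaw': np.float64(-0.1841253536099362), 'slopes': array([-0.79528309,  0.79528309]), 'gap': np.float64(0.07157137791809613), 'wid': (np.float64(0.01510301087133942), np.float64(0.01444816898152939)), 'n': (np.int64(566), np.int64(561)), 'xr': (np.float64(-0.08393346817202693), np.float64(0.06559966290786608))}
nar {'z': np.float64(0.03836927385000133), 'c': array([ 0.62999896, -0.12801061]), 'yaw': np.float64(-6.741535839205787), 'slopes': array([ 0.10197379, -0.10197384]), 'gap': np.float64(0.053942039725289936), 'wid': (np.float64(0.0162004843458502), np.float64(0.01632399212459022)), 'n': (np.int64(643), np.int64(634)), 'xr': (np.float64(-0.07397038826975058), np.float64(0.06629995534086579))}
reel top 644 [0.5065465  0.1135463  0.04003092] ((0.5062528848648071, 0.11360815167427063), 0.021882912144064903)
```

View pics/w2.png

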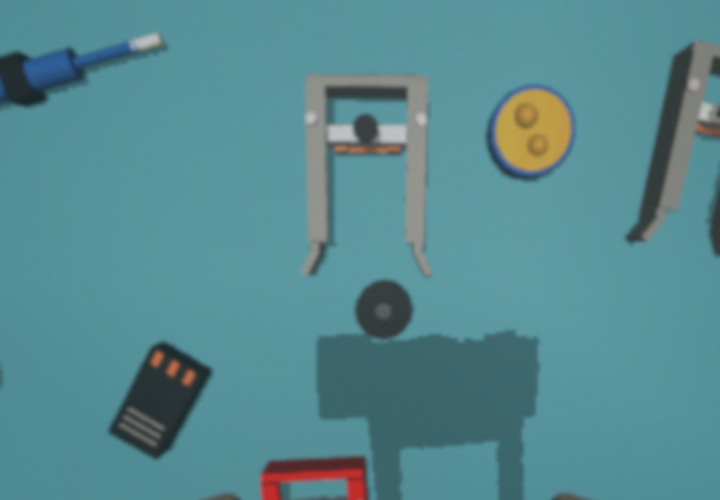

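The enlarged crop confirms it. The grey bay at crop (366,165), with the reel at (384,310) before its mouth, is the wide one; the grey bay at the right edge (680,140) is the narrow one; the red bay at (315,480) is a look-alike. I'm picking up the reel.

Request:
{"api": "send_rows", "payload": {
  "plan": [
    [[-1,0.165,0.055,-0.2,0],[-1,0.165,0.055,-1,0],[-1,0.165,0.055,-1,0],[-1,0.165,0.055,-1,0],[-1,0.165,0.055,-1,0],[-1,0.165,0.055,-1,0],[-1,0.165,0.055,-1,0]]
  ]
}}

```text
t: 3.03
tool_pos: [0.5039, 0.1115, 0.1155]
orientation: [3.14, 0.018, -0.01]
force: [0.9, 0.6, 0.3]
opening: 0.0929
gripper_force: 0.0
```

Request:
{"api": "send_rows", "payload": {
  "plan": [
    [[-1,0,0,-0.2,0],[-1,0,0,-0.35,0],[-1,0,0,-0.46,0],[-1,0,0,-0.46,0],[1,0,0,-0.46,0],[1,0,0,-0.46,0],[1,0,0,-0.46,0],[1,0,0,-0.46,0],[1,0,0,-0.46,0],[1,0,0,-0.46,0]]
  ],
  "force": 15
}}

```text
t: 3.87
tool_pos: [0.5067, 0.1141, 0.0269]
orientation: [-3.141, -0.023, -0.002]
force: [-0.0, 0.3, -0.2]
opening: 0.0576
gripper_force: 0.0
```

Request:
{"api": "send_rows", "payload": {
  "plan": [
    [[1,0,0,0,0],[1,0,0,0,0],[1,0,0,0,0],[1,0,0,0,0],[1,0,0,0,0],[1,0,0,0.1,0],[1,0,0,0.25,0],[1,-0.1,0,0.25,0],[1,-0.4,-0.3,0.25,0],[1,-0.43,-0.62,0.25,0],[1,-0.43,-0.62,0.25,0],[1,-0.43,-0.62,0.25,0],[1,-0.43,-0.62,0.25,0]]
  ]
}}

```text
t: 4.95
tool_pos: [0.4188, -0.0129, 0.0758]
orientation: [3.14, 0.018, -0.0]
force: [-0.2, 0.0, 0.5]
opening: 0.0006
gripper_force: 0.0
```

The fingers shut empty, so I'm looking.

Run:
```python
from h import *
s=telemetry.read_state(); print(s['t'],s['tool_pos'],s['opening'],s['gripper_force'])
v=grab('wrist'); sc=grab('scene')
a=cv2.resize(sc['im'][130:290,220:420],None,fx=2,fy=2); b=cv2.resize(v['im'],None,fx=320/420,fy=320/420)
cv2.imwrite('pics/w3.png',np.hstack([a,b[:, :390]]))
for n,q in(('w',v),('s',sc)):
    P,m=near(q,(.5065,.1136),.045,.030,.05); print(n,m.sum(),P[m].mean(0))
```

```text
4.95 [ 0.41877395 -0.01285441  0.07576657] 0.0005853567129153298 0.0
w 3145 [0.50773993 0.1116057  0.03971376]
s 173 [0.50980127 0.11139452 0.03922913]
```

View pics/w3.png

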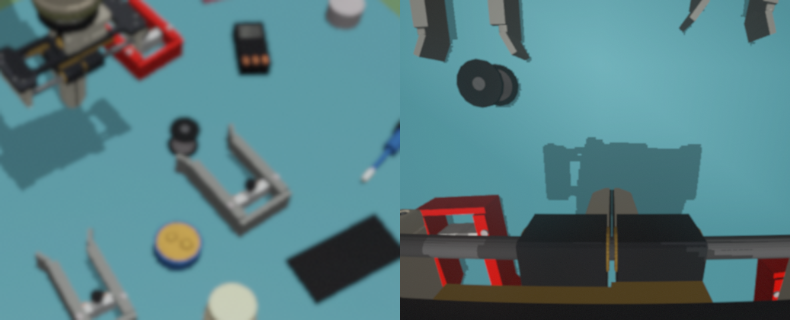

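The reel is still standing upright by the mouth, at left (183,135) and right (480,82) in the picture. I lifted before the slow fingers had a firm grip, so I'll re-measure and grip again.

Run:
```python
from h import *
v=grab('wrist')
P,m=near(v,(.5065,.1136),.05,.037,.046)
h=v['im'].max(-1); n,L,st,c=cv2.connectedComponentsWithStats((m&(P[...,0]<.53)).astype(np.uint8)); l=1+st[1:,4].argmax()
q=P[L==l]; print(st[l],q.mean(0),cv2.minEnclosingCircle(q[:,:2].astype(np.float32)))
```

```text
[  78   79   62   64 3001] [0.50697859 0.11269182 0.03987602] ((0.5064698457717896, 0.11305136978626251), 0.02256288006901741)
```

Request:
{"api": "send_rows", "payload": {
  "plan": [
    [[-1,0,0,0.2,0],[-1,0.2,0.3,0.3,0],[-1,0.43,0.61,0.3,0],[-1,0.43,0.61,0.3,0],[-1,0.43,0.61,0.3,0],[-1,0.43,0.61,0.3,0],[-1,0.43,0.61,0.3,0],[-1,0.43,0.61,0.3,0],[-1,0.43,0.61,0.3,0],[-1,0.43,0.61,0.3,0],[-1,0.43,0.61,0.3,0],[-1,0.43,0.61,0.3,0],[-1,0.43,0.61,0.3,0],[-1,0.43,0.61,0.3,0]]
  ]
}}

```text
t: 6.27
tool_pos: [0.506, 0.1117, 0.1359]
orientation: [-3.141, -0.021, -0.0]
force: [0.1, -0.2, -0.3]
opening: 0.0889
gripper_force: 0.0
```

Request:
{"api": "send_rows", "payload": {
  "plan": [
    [[-1,0,0,-0.2,0],[-1,0,0,-0.4,0],[-1,0,0,-0.57,0],[1,0,0,-0.57,0],[1,0,0,-0.57,0],[1,0,0,-0.57,0],[1,0,0,-0.57,0],[1,0,0,-0.57,0],[1,0,0,-0.57,0],[1,0,0,-0.57,0],[1,0,0,-0.57,0],[1,0,0,-0.57,0],[1,0,0,-0.57,0],[1,0,0,-0.57,0],[1,0,0,-0.57,0]]
  ],
  "force": 25
}}

```text
t: 7.52
tool_pos: [0.5059, 0.112, 0.0217]
orientation: [3.141, 0.023, -0.0]
force: [0.2, -0.2, 0.5]
opening: 0.0174
gripper_force: 0.0
```

Run:
```python
from h import *
s=telemetry.read_state(); print(s['t'],s['tool_pos'],s['opening'],s['gripper_force'],s['force'])
v=grab('wrist'); sc=grab('scene'); sd=grab('side')
f=lambda i:cv2.resize(i,(390,290))
a=cv2.resize(sc['im'][150:250,250:390],None,fx=2.78,fy=2.9,interpolation=cv2.INTER_CUBIC);b=cv2.resize(sd['im'][190:290,200:340],None,fx=2.78,fy=2.9,interpolation=cv2.INTER_CUBIC)
cv2.imwrite('pics/w4.png',np.vstack([np.hstack([f(a),f(b)]),np.hstack([f(v['im']),f(v['im'])])])[:,:780])
```

```text
7.5167 [0.50589526 0.11197245 0.02172518] 0.017375869236644984 0.0 [ 0.24665221 -0.19563115  0.47009852]
```

View pics/w4.png

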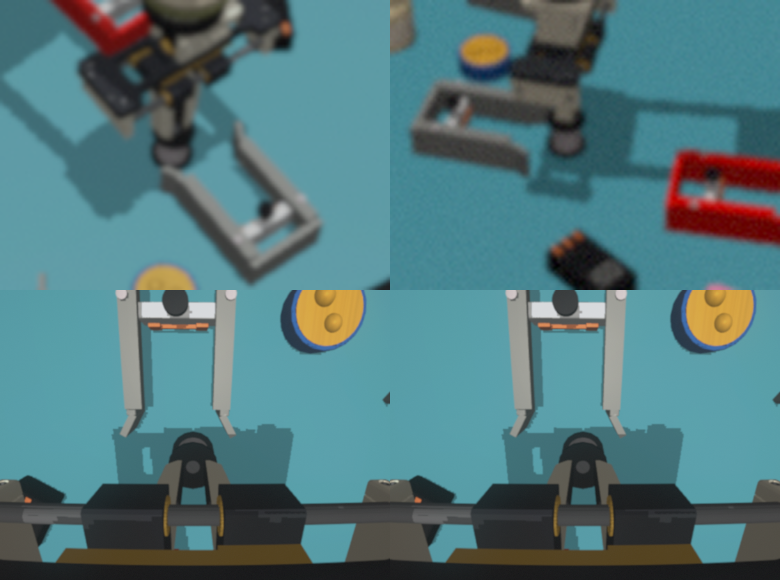

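The fingers pass the reel without touching it. I'll locate them by depth.

Run:
```python
from h import *
s=telemetry.read_state(); print(s['t'],s['tool_pos'],s['opening'],s['gripper_force'])
for n in('scene','side','wrist'):
    v=grab(n); P=cloud(v)
    for z in np.arange(0.004,.10,.008):
        m=(np.hypot(P[...,0]-.495,P[...,1]-.112)<.045)&(P[...,2]>z)&(P[...,2]<z+.008)
        m&=~((P[...,0]>.525)); q=P[m]
        if len(q)>3:
            print(n,'z%.3f'%z,len(q),'x',q[:,0].min().round(3),q[:,0].max().round(3),'y',q[:,1].min().round(3),q[:,1].max().round(3),'bgr',v['im'][m].mean(0).round())
```

```text
7.6667 [0.50594084 0.11196815 0.02175761] 0.005585267758543761 0.0
scene z0.004 36 x 0.471 0.524 y 0.082 0.13 bgr [80. 77. 69.]
scene z0.012 18 x 0.502 0.525 y 0.098 0.123 bgr [83. 81. 84.]
scene z0.020 14 x 0.502 0.525 y 0.097 0.12 bgr [72. 70. 71.]
scene z0.028 4 x 0.505 0.523 y 0.094 0.13 bgr [51. 49. 41.]
scene z0.036 69 x 0.494 0.525 y 0.09 0.134 bgr [43. 43. 39.]
scene z0.044 15 x 0.502 0.517 y 0.096 0.129 bgr [74. 80. 80.]
scene z0.052 22 x 0.497 0.516 y 0.094 0.128 bgr [86. 92. 89.]
scene z0.060 26 x 0.498 0.516 y 0.094 0.127 bgr [88. 95. 93.]
scene z0.068 25 x 0.497 0.518 y 0.092 0.13 bgr [86. 92. 90.]
scene z0.076 20 x 0.501 0.517 y 0.092 0.129 bgr [88. 95. 95.]
scene z0.084 10 x 0.509 0.518 y 0.092 0.124 bgr [86. 93. 94.]
scene z0.092 8 x 0.498 0.517 y 0.092 0.1 bgr [86. 91. 88.]
side z0.004 70 x 0.452 0.525 y 0.072 0.15 bgr [78. 72. 48.]
side z0.012 20 x 0.491 0.518 y 0.111 0.133 bgr [73. 71. 74.]
side z0.020 27 x 0.492 0.523 y 0.111 0.133 bgr [70. 69. 71.]
side z0.028 8 x 0.495 0.514 y 0.12 0.129 bgr [44. 43. 46.]
side z0.036 50 x 0.487 0.525 y 0.095 0.135 bgr [42. 43. 39.]
side z0.044 24 x 0.484 0.524 y 0.102 0.137 bgr [45. 45. 41.]
side z0.052 9 x 0.497 0.51 y 0.119 0.128 bgr [78. 86. 91.]
side z0.060 12 x 0.496 0.514 y 0.122 0.131 bgr [ 85.  95. 100.]
wrist z0.004 327 x 0.508 0.525 y 0.092 0.135 bgr [59. 57. 51.]
wrist z0.012 86 x 0.517 0.523 y 0.101 0.126 bgr [73. 72. 71.]
wrist z0.036 1674 x 0.485 0.525 y 0.092 0.135 bgr [44. 43. 37.]
wrist z0.044 201 x 0.512 0.514 y 0.098 0.127 bgr [76. 83. 84.]
wrist z0.052 309 x 0.512 0.515 y 0.098 0.128 bgr [77. 84. 86.]
wrist z0.060 378 x 0.512 0.515 y 0.097 0.128 bgr [77. 85. 88.]
wrist z0.068 433 x 0.512 0.515 y 0.097 0.129 bgr [76. 85. 87.]
wrist z0.076 519 x 0.512 0.515 y 0.097 0.129 bgr [75. 83. 85.]
wrist z0.084 123 x 0.512 0.515 y 0.103 0.127 bgr [56. 60. 59.]
wrist z0.092 104 x 0.512 0.515 y 0.11 0.116 bgr [53. 57. 53.]
```

By depth the fingertips are near z = 0.042, directly over the reel, although the TCP reads 0.022. The quoted tip distance doesn't hold, so I'll raise the tool and measure the tip height against the TCP reading.

Request:
{"api": "send_rows", "payload": {
  "plan": [
    [[1,0,0,0.2,0],[1,-0.3,-0.2,0.2,0],[1,-0.3,-0.2,0.2,0],[1,-0.3,-0.2,0.2,0],[1,-0.3,-0.2,0.2,0]]
  ]
}}

```text
t: 8.23
tool_pos: [0.445, 0.0714, 0.0617]
orientation: [3.142, 0.021, 0.0]
force: [0.7, -0.1, 0.9]
opening: 0.0003
gripper_force: 0.0
```

Run:
```python
from h import *
s=telemetry.read_state(); t=s['tool_pos']; print(s['t'],t,s['opening'])
for n in('scene','side','wrist'):
    v=grab(n); P=cloud(v)
    m=(abs(P[...,0]-t[0])<.014)&(abs(P[...,1]-t[1])<.028)&(P[...,2]>.012)&(P[...,2]<.13); q=P[m]
    print(n,len(q),np.percentile(q[:,2],[0,2,5,10,50]).round(4) if len(q) else '')
```

```text
8.2333 [0.44500168 0.07142502 0.06166527] 0.0002833557899684437
scene 128 [0.0796 0.0842 0.0861 0.0915 0.1091]
side 38 [0.0838 0.0855 0.0879 0.0893 0.1001]
wrist 2005 [0.083  0.0854 0.0886 0.092  0.1103]
```

The tips sit 20 mm above the TCP reading, not 17 mm below, while x and y agree. I'll work with tip z = reading + 0.0205 and descend while watching the force.

Request:
{"api": "send_rows", "payload": {
  "plan": [
    [[-1,0.305,0.2,0.1,0],[-1,0.305,0.2,0.1,0],[-1,0.305,0.2,0.1,0],[-1,0.305,0.2,0.1,0],[-1,0.305,0.2,0.1,0],[-1,0.305,0.2,0.1,0],[-1,0.305,0.2,0.1,0],[-1,0.305,0.2,0.1,0],[-1,0.305,0.2,0.1,0],[-1,0.305,0.2,0.1,0],[-1,0.305,0.2,0.1,0],[-1,0.305,0.2,0.1,0],[-1,0.305,0.2,0.1,0]]
  ]
}}

```text
t: 9.47
tool_pos: [0.507, 0.112, 0.0819]
orientation: [-3.141, -0.022, -0.0]
force: [-0.3, 0.3, -0.1]
opening: 0.0828
gripper_force: 0.0
```

Request:
{"api": "send_rows", "payload": {
  "plan": [
    [[-1,0,0,-0.15,0],[-1,0,0,-0.3,0],[-1,0,0,-0.4,0],[-1,0,0,-0.45,0],[1,0,0,-0.47,0],[1,0,0,-0.47,0],[1,0,0,-0.47,0],[1,0,0,-0.47,0],[1,0,0,-0.47,0],[1,0,0,-0.47,0],[1,0,0,-0.47,0],[1,0,0,-0.47,0],[1,0,0,-0.47,0],[1,0,0,-0.47,0],[1,0,0,-0.47,0],[1,0,0,-0.47,0]]
  ],
  "force": 20
}}

```text
t: 10.8
tool_pos: [0.5074, 0.1121, -0.0117]
orientation: [-3.141, -0.022, -0.001]
force: [-2.0, -0.5, 4.5]
opening: 0.0439
gripper_force: 20.0
```

Gripped at 44 mm. I'm carrying the reel to about (0.42, -0.01).

Request:
{"api": "send_rows", "payload": {
  "plan": [
    [[1,0,0,0.1,0],[1,-0.05,0,0.25,0],[1,-0.25,-0.2,0.25,0],[1,-0.43,-0.4,0.25,0],[1,-0.43,-0.6,0.25,0],[1,-0.43,-0.6,0.25,0],[1,-0.43,-0.6,0.25,0],[1,-0.43,-0.6,0.15,0],[1,-0.43,-0.6,0.06,0],[1,-0.43,-0.6,0.02,0],[1,-0.43,-0.6,0.005,0],[1,-0.43,-0.6,0.005,0],[1,-0.43,-0.6,0.005,0]]
  ]
}}

```text
t: 11.88
tool_pos: [0.421, -0.0077, -0.0112]
orientation: [-3.141, -0.023, 0.001]
force: [0.8, -0.3, -1.2]
opening: 0.0437
gripper_force: 20.0
```

Request:
{"api": "send_rows", "payload": {
  "plan": [
    [[-1,0,0,0,0],[-1,0,0,0,0],[-1,0,0,0,0],[-1,0,0,0,0],[-1,0,0,0,0],[-1,0,0,0,0],[-1,0,0,0,0],[-1,0,0,0,0],[-1,0,0,0.2,0],[-1,0,0,0.4,0],[-1,0,0,0.6,0],[-1,0,-0.2,0.8,-0.1],[-1,0,-0.4,1,-0.2],[-1,0,-0.6,1,-0.3],[-1,0,-0.8,1,-0.45],[-1,0,-1,1,-0.45],[-1,0,-1,1,-0.45],[-1,0,-1,1,-0.45],[-1,0,-1,1,-0.45]]
  ]
}}

```text
t: 13.47
tool_pos: [0.4206, -0.2087, 0.1886]
orientation: [-3.059, 0.715, 0.001]
force: [0.2, 0.5, 0.1]
opening: 0.093
gripper_force: 0.0
```

Run:
```python
from h import *
s=telemetry.read_state(); t=s['tool_pos']; print(s['t'],t,s['orientation'],s['opening'])
v=grab('wrist'); print('pack',pack(v,(.4416,-.2814),.066))
sc=grab('scene')
for q in (v,sc):
    P,m=near(q,(.421,-.008),.045,.032,.05); print('reel',m.sum(),P[m].mean(0) if m.any() else '')
    if m.sum()>5: print(cv2.minEnclosingCircle(P[m][:,:2].astype(np.float32)))
```

```text
13.4667 [ 0.42062473 -0.20869313  0.18857438] [-3.05854089e+00  7.15178847e-01  1.12063914e-03] 0.09296499954973118
pack {'z': np.float64(0.0279236105544744), 'c': array([ 0.44203955, -0.2813763 ]), 'size': (0.06597083061933517, 0.08629842102527618), 'yaw': np.float32(-25.993284), 'cu': np.int64(230), 'yaw_cu': np.float64(-27.3261017739802), 'n': np.int64(4455)}
reel 909 [ 0.42089005 -0.00800574  0.03979929]
((0.4202595055103302, -0.007257116958498955), 0.022290153428912163)
reel 168 [ 0.42253418 -0.0075999   0.03931398]
((0.42338481545448303, -0.007043660618364811), 0.024532170966267586)
```

Request:
{"api": "send_rows", "payload": {
  "plan": [
    [[-1,0.02,-0.15,-0.2,0],[-1,0.04,-0.335,-0.4,0],[-1,0.04,-0.335,-0.6,0],[-1,0.04,-0.335,-0.75,0],[-1,0.04,-0.335,-0.88,0],[-1,0.04,-0.335,-0.95,0],[-1,0.04,-0.335,-0.99,0],[1,0.04,-0.335,-0.99,0],[1,0.04,-0.335,-0.99,0],[1,0.04,-0.335,-0.99,0],[1,0.04,-0.335,-0.99,0],[1,0.04,-0.335,-0.99,0],[1,0.04,-0.335,-0.99,0],[1,0.04,-0.335,-0.99,0],[1,0.04,-0.335,-0.99,0],[1,0.04,-0.335,-0.99,0]]
  ],
  "force": 30
}}

```text
t: 14.9
tool_pos: [0.4303, -0.2758, -0.0074]
orientation: [3.059, -0.711, 0.004]
force: [-0.6, 2.9, 7.7]
opening: 0.0656
gripper_force: 30.0
```

Request:
{"api": "send_rows", "payload": {
  "plan": [
    [[1,0,0,0.15,0],[1,0,0,0.4,0],[1,0,0.2,0.4,0.1],[1,0.02,0.4,0.4,0.2],[1,0.05,0.6,0.4,0.3],[1,0.05,0.8,0.4,0.4],[1,0.05,1,0.4,0.43],[1,0.05,1,0.4,0.43],[1,0.05,1,0.4,0.43]]
  ]
}}

```text
t: 15.65
tool_pos: [0.4389, -0.073, 0.0709]
orientation: [-3.142, 0.004, -0.0]
force: [-0.6, -0.0, -1.9]
opening: 0.0659
gripper_force: 30.0
```

Request:
{"api": "send_rows", "payload": {
  "plan": [
    [[1,0,0.2,0,0],[1,0,0.4,0,0],[1,0,0.6,0,0],[1,0,0.8,0,0],[1,0,1,0,0],[1,0,1,0,0],[1,0,1,0,0]]
  ]
}}

```text
t: 16.23
tool_pos: [0.4392, 0.1258, 0.0709]
orientation: [3.141, -0.007, 0.0]
force: [0.3, -0.5, -2.4]
opening: 0.0656
gripper_force: 30.0
```

Run:
```python
from h import *
s=telemetry.read_state(); t=s['tool_pos']; print(s['t'],t,s['orientation'],s['opening'],s['force'])
v=grab('wrist'); P=cloud(v)
m=(abs(P[...,1]-t[1])<.05)&(P[...,0]>t[0]-.02)&(P[...,0]<t[0]+.075)&(P[...,2]>.08)&(P[...,2]<.135)&(P[...,0]>t[0]+.012)
q=P[m]; print(len(q),np.percentile(q,[2,50,98],axis=0).round(4)); A=np.c_[q[:,:2]-t[:2],np.ones(len(q))]; print('plane',np.linalg.lstsq(A,q[:,2],rcond=None)[0])
r=cv2.minAreaRect(q[:,:2].astype(np.float32)); print(r)
print(bay(v,(.605,.1265),0))
```

```text
16.2333 [0.43924222 0.12581579 0.07091917] [ 3.14130275e+00 -6.67497147e-03  2.09362989e-04] 0.06559842410765043 [ 0.28183944 -0.51433553 -2.40852677]
10878 [[0.4523 0.0954 0.0912]
 [0.4765 0.1266 0.1061]
 [0.4965 0.1577 0.1074]]
plane [-0.08368828  0.00201234  0.1084564 ]
((0.4739803969860077, 0.12654435634613037), (0.06633225828409195, 0.045457880944013596), 89.91865539550781)
{'z': np.float64(0.038508422909195886), 'c': array([0.60500001, 0.12679448]), 'yaw': np.float64(0.09967984280778419), 'slopes': array([ 0.11271905, -0.11274959]), 'gap': np.float64(0.0714721561284643), 'wid': (np.float64(0.014658567620965367), np.float64(0.01481382548098071)), 'n': (np.int64(1314), np.int64(1306)), 'xr': (np.float64(-0.07222571612253932), np.float64(-0.00921238277193975))}
```

Pack and bay line up within 0.3 mm in y. I'm lowering the pack and sliding it into the flare.

Request:
{"api": "send_rows", "payload": {
  "plan": [
    [[1,0,0,-0.15,0],[1,0,0,-0.3,0],[1,0,0,-0.37,0],[1,0,0,-0.395,0],[1,0.05,0,-0.395,0],[1,0.1,0,-0.395,0],[1,0.15,0,-0.395,0],[1,0.19,0,-0.395,0],[1,0.23,0,-0.395,0],[1,0.27,0,-0.395,0],[1,0.31,0,-0.395,0],[1,0.35,0,-0.395,0],[1,0.39,0,-0.395,0],[1,0.39,0,-0.395,0]]
  ]
}}

```text
t: 17.45
tool_pos: [0.5191, 0.1248, -0.0076]
orientation: [-3.142, 0.011, -0.003]
force: [0.9, -0.1, -2.9]
opening: 0.0659
gripper_force: 30.0
```

Request:
{"api": "send_rows", "payload": {
  "plan": [
    [[-1,0,0,0,0],[-1,0,0,0,0],[-1,0,0,0,0],[-1,0,0,0,0],[-1,0,0,0,0],[-1,0,0,0.15,0],[-1,0,0,0.3,0],[1,-0.15,0.005,0.3,0],[1,-0.28,0.007,0.3,0],[1,-0.28,0.007,0.3,0],[1,-0.28,0.007,0.3,0],[1,-0.28,0.007,0.3,0],[1,-0.28,0.007,0.3,0],[1,-0.28,0.007,0.3,0],[1,-0.28,0.007,0.3,0],[1,-0.28,0.007,0.3,0],[1,-0.28,0.007,0.3,0],[1,-0.28,0.007,0.3,0],[1,-0.28,0.007,0.25,0]]
  ],
  "force": 20
}}

```text
t: 19.03
tool_pos: [0.4628, 0.1267, 0.0434]
orientation: [-3.141, 0.01, -0.005]
force: [1.1, -0.0, 0.1]
opening: 0.0177
gripper_force: 0.0
```

Run:
```python
from h import *
s=telemetry.read_state(); t=s['tool_pos']; print(s['t'],t,s['opening'],s['force'])
v=grab('wrist'); P=cloud(v)
m=(abs(P[...,1]-.1265)<.045)&(P[...,0]>.47)&(P[...,0]<.6)&(P[...,2]>.021)&(P[...,2]<.033)
m&=(v['im'].max(-1)<110)|True
q=P[m]; print(len(q),np.percentile(q,[1,50,99],axis=0).round(4))
r=q[q[:,0]<.53]; print('rear part',np.percentile(r,[1,50,99],axis=0).round(4))
e=[(x,r[(abs(r[:,1]-x)<.004)][:,0].min().round(4)) for x in (.10,.11,.12,.13,.14,.15) if (abs(r[:,1]-x)<.004).any()]; print(e)
```

```text
19.0333 [0.46278306 0.12667391 0.04340523] 0.017688053019483684 [ 1.13013595 -0.04373685  0.10867452]
13384 [[0.4887 0.0915 0.0252]
 [0.5345 0.1258 0.0279]
 [0.5735 0.1588 0.0298]]
rear part [[0.488  0.0937 0.0261]
 [0.5098 0.1255 0.028 ]
 [0.5295 0.1578 0.0296]]
[(0.1, np.float64(0.4874)), (0.11, np.float64(0.4875)), (0.12, np.float64(0.4875)), (0.13, np.float64(0.4877)), (0.14, np.float64(0.4878)), (0.15, np.float64(0.4878))]
```

Request:
{"api": "send_rows", "payload": {
  "plan": [
    [[1,0,0,-0.1,0],[1,0,0,-0.2,0],[1,0,0,-0.255,0],[1,0,0,-0.255,0],[1,0.04,0,-0.255,0],[1,0.07,0,-0.255,0],[1,0.1,0,-0.255,0],[1,0.13,0,-0.255,0],[1,0.16,0,-0.255,0],[1,0.19,0,-0.255,0],[1,0.22,0,-0.255,0],[1,0.25,0,-0.255,0],[1,0.26,0,-0.255,0],[1,0.26,0,-0.255,0]]
  ]
}}

```text
t: 20.25
tool_pos: [0.5139, 0.1263, -0.0091]
orientation: [-3.142, 0.011, -0.001]
force: [0.0, -0.9, -0.2]
opening: 0.0009
gripper_force: 0.0
```

Request:
{"api": "send_rows", "payload": {
  "plan": [
    [[1,0.01,0,0,0],[1,0.02,0,0,0],[1,0.03,0,0,0],[1,0.035,0,0,0],[1,0.04,0,0,0]]
  ]
}}

```text
t: 20.67
tool_pos: [0.5209, 0.1264, -0.0093]
orientation: [3.142, -0.01, -0.0]
force: [-0.9, 0.2, 0.4]
opening: 0.0003
gripper_force: 0.7
```

Request:
{"api": "send_rows", "payload": {
  "plan": [
    [[1,0.005,0,0,0],[1,0.01,0,0,0],[1,0.015,0,0,0]]
  ]
}}

```text
t: 20.92
tool_pos: [0.524, 0.1264, -0.0092]
orientation: [3.142, -0.01, -0.0]
force: [-0.6, 0.6, -1.3]
opening: 0.0004
gripper_force: 0.5
```

Run:
```python
from h import *
s=telemetry.read_state(); t=s['tool_pos']; print(s['t'],t,s['opening'],s['force'])
v=grab('wrist'); P=cloud(v)
m=(abs(P[...,1]-.1265)<.03)&(P[...,0]>.52)&(P[...,0]<.66)&(P[...,2]>.02)&(P[...,2]<.0305); r=P[m]
for y in (.105,.115,.125,.135,.145):
    a=r[abs(r[:,1]-y)<.003]; x=np.sort(a[:,0]); g=np.diff(x); i=g.argmax(); print(y,x[0].round(4),x[-1].round(4),'gap',x[i].round(4),x[i+1].round(4))
```

```text
20.9167 [ 0.52401285  0.12638613 -0.00923283] 0.00036889886531085985 [-0.63109855  0.63066334 -1.27539523]
0.105 0.533 0.64 gap 0.6197 0.6232
0.115 0.5309 0.6398 gap 0.6197 0.6233
0.125 0.5298 0.6291 gap 0.6198 0.6275
0.135 0.5313 0.6396 gap 0.6198 0.6276
0.145 0.5332 0.6396 gap 0.62 0.6229
```

The pack's front is at x = 0.620 and the stop face at about 0.6276. I'm approaching in small steps.

Request:
{"api": "send_rows", "payload": {
  "plan": [
    [[1,0.005,0,0,0],[1,0.01,0,0,0],[1,0.015,0,0,0],[1,0.02,0,0,0],[1,0.025,0,0,0],[1,0.03,0,0,0],[1,0.0325,0,0,0]]
  ]
}}

```text
t: 21.55
tool_pos: [0.5306, 0.1264, -0.0092]
orientation: [-3.142, 0.01, 0.0]
force: [-1.8, -0.5, 1.3]
opening: 0.0006
gripper_force: 1.2
```

Request:
{"api": "send_rows", "payload": {
  "plan": [
    [[1,0.0025,0,0,0],[1,0.005,0,0,0]]
  ]
}}

```text
t: 21.72
tool_pos: [0.5315, 0.1264, -0.0092]
orientation: [3.142, -0.01, -0.0]
force: [-2.7, 0.4, 1.1]
opening: 0.0005
gripper_force: 1.1
```

Request:
{"api": "send_rows", "payload": {
  "plan": [
    [[1,0.002,0,0,0],[1,0.004,0,0,0]]
  ]
}}

```text
t: 21.88
tool_pos: [0.5317, 0.1264, -0.0092]
orientation: [3.141, -0.01, -0.002]
force: [-7.0, -0.5, 5.5]
opening: 0.0007
gripper_force: 3.5
```

Request:
{"api": "send_rows", "payload": {
  "plan": [
    [[1,0.002,0,0,0],[1,0.004,0,0,0]]
  ]
}}

```text
t: 22.05
tool_pos: [0.5317, 0.1264, -0.0092]
orientation: [3.141, -0.01, -0.005]
force: [-10.9, -0.9, 9.5]
opening: 0.0008
gripper_force: 5.6
```

It bears on the stop at about 11 N. I'm holding there.

Request:
{"api": "send_rows", "payload": {
  "plan": [
    [[1,0.002,0,0,0],[1,0.002,0,0,0],[1,0.002,0,0,0],[1,0.002,0,0,0],[1,0.002,0,0,0],[1,0.002,0,0,0],[1,0.002,0,0,0],[1,0.002,0,0,0],[1,0.002,0,0,0],[1,0.002,0,0,0]]
  ]
}}

```text
t: 22.88
tool_pos: [0.5317, 0.1264, -0.0093]
orientation: [3.141, -0.01, -0.006]
force: [-10.4, -0.4, 8.8]
opening: 0.0005
gripper_force: 5.6
```

Run:
```python
from h import *
s=telemetry.read_state(); t=s['tool_pos']; print(s['t'],t,s['opening'],s['force'])
v=grab('wrist'); P=cloud(v)
m=(abs(P[...,1]-.1265)<.03)&(P[...,0]>.52)&(P[...,0]<.66)&(P[...,2]>.02)&(P[...,2]<.0305); r=P[m]
for y in (.105,.125,.145):
    a=r[abs(r[:,1]-y)<.003]; x=np.sort(a[:,0]); g=np.diff(x); i=g.argmax(); print(y,x[0].round(4),x[-1].round(4),'gap',x[i].round(4),x[i+1].round(4))
q=P[(abs(P[...,1]-.1265)<.04)&(P[...,0]>.55)&(P[...,0]<.615)&(P[...,2]>.024)&(P[...,2]<.032)]
A=np.c_[q[:,:2]-[.58,.1265],np.ones(len(q))]; print('plane',np.linalg.lstsq(A,q[:,2],rcond=None)[0], np.percentile(q[:,1],[1,99]))
```

```text
22.8833 [ 0.53172174  0.12638111 -0.00926615] 0.0005455776467102596 [-10.42151836  -0.40766635   8.75141593]
0.105 0.54 0.64 gap 0.6275 0.628
0.125 0.5374 0.6281 gap 0.5387 0.5393
0.145 0.5389 0.6401 gap 0.5389 0.5401
plane [-0.0054723  -0.00174408  0.02802912] [0.09706023 0.15682691]
```

The wide pack is home: its front is at the stop (0.6275) and it bore about 10 N for some 1 s. I'm backing off and going to the narrow pack, with the half-turned wrist because of the last joint's range.

Request:
{"api": "send_rows", "payload": {
  "plan": [
    [[1,-0.03,0,0,0],[1,-0.1,0,0,0],[1,-0.2,0,0.05,0],[-1,-0.25,0,0.25,0],[-1,-0.25,0,0.45,0.1],[-1,-0.25,0.1,0.65,0.2],[-1,-0.35,0.3,0.85,0.3],[-1,-0.45,0.5,1,0.4],[-1,-0.57,0.7,1,0.5],[-1,-0.57,0.87,1,0.6],[-1,-0.57,0.87,1,0.7],[-1,-0.57,0.87,1,0.8],[-1,-0.57,0.87,1,0.9],[-1,-0.57,0.87,1,1],[-1,-0.57,0.87,1,1]]
  ]
}}

```text
t: 24.18
tool_pos: [0.4197, 0.3009, 0.1911]
orientation: [2.721, 1.569, 0.002]
force: [-0.5, 0.4, -0.6]
opening: 0.0755
gripper_force: 0.0
```

Request:
{"api": "send_rows", "payload": {
  "plan": [
    [[-1,0,0,0,0.1],[-1,0,0,0,0.2],[-1,0,0,0,0.3],[-1,0,0,0,0.4],[-1,0,0,0,0.5],[-1,0,0,0,0.6],[-1,0,0,0,0.7],[-1,0,0,0,0.8],[-1,0,0,0,0.9],[-1,0,0,0,1],[-1,0,0,0,1]]
  ]
}}

```text
t: 25.1
tool_pos: [0.4198, 0.3003, 0.191]
orientation: [1.578, 2.716, 0.001]
force: [-0.1, 0.4, -0.1]
opening: 0.0929
gripper_force: 0.0
```

Request:
{"api": "send_rows", "payload": {
  "plan": [
    [[-1,0,0,0,0.1],[-1,0,0,0,0.2],[-1,0,0,0,0.3],[-1,0,0,0,0.4],[-1,0,0,0,0.5],[-1,0,0,0,0.5]]
  ]
}}

```text
t: 25.6
tool_pos: [0.4197, 0.3003, 0.1909]
orientation: [0.825, 3.031, 0.001]
force: [0.0, -0.2, 0.3]
opening: 0.0932
gripper_force: 0.0
```

Run:
```python
from h import *
import pickle
s=telemetry.read_state(); t=s['tool_pos']; print(s['t'],t,R.from_rotvec(s['orientation']).as_matrix()[:,0].round(4),s['opening'])
v=grab('wrist'); print('pack',pack(v,(.428,.303),.048)); print('w2',pack(pickle.load(open('w2.pkl','rb')),(.428,.303),.048))
sc=grab('scene'); P=cloud(sc)
m=(abs(P[...,1]-.1265)<.03)&(P[...,0]>.52)&(P[...,0]<.64)&(P[...,2]>.022)&(P[...,2]<.032); x=P[m][:,0]; print('wide pack x range',np.percentile(x,[1,99]))
```

```text
25.6 [0.41974942 0.30034587 0.19090935] [-8.621e-01  5.067e-01 -4.000e-04] 0.09320110546385614
pack {'z': np.float64(0.027796736801320443), 'c': array([0.42580056, 0.30227351]), 'size': (0.047145962715148926, 0.08766063302755356), 'yaw': np.float32(-31.300293), 'cu': np.int64(181), 'yaw_cu': np.float64(-31.041151670578866), 'n': np.int64(2841)}
w2 {'z': np.float64(0.027897618982496958), 'c': array([0.42767671, 0.29965353]), 'size': (0.04924438148736954, 0.09019606560468674), 'yaw': np.float32(-30.970833), 'cu': np.int64(110), 'yaw_cu': np.float64(-29.632195644771475), 'n': np.int64(1556)}
wide pack x range [0.54231231 0.63859693]
```

Request:
{"api": "send_rows", "payload": {
  "plan": [
    [[-1,-0.03,0.047,-0.2,-0.01],[-1,-0.03,0.047,-0.4,-0.01],[-1,-0.03,0.047,-0.6,-0.01],[-1,-0.03,0.047,-0.75,-0.01],[-1,-0.03,0.047,-0.88,-0.01],[-1,-0.03,0.047,-0.95,-0.01],[1,-0.03,0.047,-0.99,-0.01],[1,-0.03,0.047,-0.99,-0.01],[1,-0.03,0.047,-0.99,-0.01],[1,-0.03,0.047,-0.99,-0.01],[1,-0.03,0.047,-0.99,-0.01],[1,-0.03,0.047,-0.99,-0.01],[1,-0.03,0.047,-0.99,-0.01],[1,-0.03,0.047,-0.99,-0.01],[1,-0.03,0.047,-0.99,-0.01],[1,-0.03,0.047,-0.99,-0.01],[1,-0.03,0.047,-0.99,-0.01],[1,-0.03,0.047,-0.99,-0.01],[1,-0.03,0.047,-0.99,-0.01]]
  ],
  "force": 30
}}

```text
t: 27.28
tool_pos: [0.4141, 0.3101, -0.0063]
orientation: [0.839, 3.027, 0.001]
force: [-1.1, -0.8, 5.1]
opening: 0.0476
gripper_force: 30.0
```

Request:
{"api": "send_rows", "payload": {
  "plan": [
    [[1,0,0,0.15,0],[1,0,0,0.4,0],[1,0.02,-0.2,0.4,0.1],[1,0.05,-0.4,0.4,0.2],[1,0.1,-0.6,0.4,0.3],[1,0.1,-0.8,0.4,0.4],[1,0.1,-1,0.4,0.405],[1,0.1,-1,0.4,0.405]]
  ]
}}

```text
t: 27.95
tool_pos: [0.4328, 0.1035, 0.072]
orientation: [-0.188, -3.135, 0.005]
force: [-0.8, 0.2, -3.7]
opening: 0.0477
gripper_force: 30.0
```

Request:
{"api": "send_rows", "payload": {
  "plan": [
    [[1,0.03,-0.2,0,0],[1,0.06,-0.4,0,0],[1,0.09,-0.6,0,0],[1,0.12,-0.8,0,0],[1,0.16,-1,0,0],[1,0.16,-1,0,0],[1,0.16,-1,0,0]]
  ]
}}

```text
t: 28.53
tool_pos: [0.465, -0.0922, 0.0723]
orientation: [-0.19, -3.135, -0.0]
force: [0.1, 0.8, -3.5]
opening: 0.0475
gripper_force: 30.0
```

Request:
{"api": "send_rows", "payload": {
  "plan": [
    [[1,0,-0.05,0,0],[1,0,-0.1,0,0],[1,0,-0.1,0,0],[1,0,-0.1,0,0]]
  ]
}}

```text
t: 28.87
tool_pos: [0.4654, -0.1099, 0.0727]
orientation: [-0.182, -3.136, -0.0]
force: [0.7, 0.2, -3.3]
opening: 0.0479
gripper_force: 30.0
```

Run:
```python
from h import *
s=telemetry.read_state(); t=s['tool_pos']; ax=-R.from_rotvec(s['orientation']).as_matrix()[:,0]; print(s['t'],t,np.degrees(np.arctan2(ax[1],ax[0])),s['opening'],s['force'])
for n in('wrist','scene'):
    v=grab(n); P=cloud(v)
    try: b=bay(v,(.63,-.1285),-6.7); print(n,b)
    except Exception as e: print(n,e)
    a=np.array([np.cos(np.radians(-6.7)),np.sin(np.radians(-6.7))]); d=P[...,:2]-t[:2]; x=d@a; y=d@np.array([-a[1],a[0]])
    m=(x>-.05)&(x<.075)&(abs(y)<.035)&(P[...,2]>.1)&(P[...,2]<.115); m&=(x>.012)|(x<-.012)
    print(n,m.sum(),'x',np.percentile(x[m],[1,99]) if m.any() else '','y',np.percentile(y[m],[1,99]) if m.any() else '','z',np.median(P[m][:,2]))
    if m.sum()>20: print(cv2.minAreaRect(P[m][:,:2].astype(np.float32)))
```

```text
28.8667 [ 0.46542221 -0.10988876  0.07273479] -6.660597130481951 0.04786360563661991 [ 0.657817    0.19964047 -3.32642247]
wrist {'z': np.float64(0.03867056741963801), 'c': array([ 0.62973292, -0.13060349]), 'yaw': np.float64(-9.634153872647493), 'slopes': array([-0.69006351,  0.69277521]), 'gap': np.float64(0.052992444818150936), 'wid': (np.float64(0.014492893810410374), np.float64(0.013287470777827326)), 'n': (np.int64(280), np.int64(299)), 'xr': (np.float64(-0.062130034300836065), np.float64(-0.02089704591591535))}
wrist 5288 x [-0.02861679  0.05701391] y [-0.02278875  0.02358745] z 0.10679649409135956
((0.48024648427963257, -0.11125561594963074), (0.048131268471479416, 0.08789398521184921), 83.18177795410156)
scene {'z': np.float64(0.038014279831940945), 'c': array([ 0.62988455, -0.12948276]), 'yaw': np.float64(-6.747459149677177), 'slopes': array([-0.33025395,  0.33025395]), 'gap': np.float64(0.05426644331255781), 'wid': (np.float64(0.015561852633335527), np.float64(0.014830630360612572)), 'n': (np.int64(168), np.int64(169)), 'xr': (np.float64(-0.07033561304383493), np.float64(0.06892442792613965))}
scene 397 x [-0.025036    0.06210005] y [-0.02341581  0.02387133] z 0.10646379419418961
((0.48330339789390564, -0.11152996122837067), (0.048979490995407104, 0.09066468477249146), 83.66534423828125)
```

Request:
{"api": "send_rows", "payload": {
  "plan": [
    [[1,0,0,-0.15,0],[1,0,0,-0.3,0],[1,0,0,-0.37,0],[1,0,0,-0.39,0],[1,0.05,-0.006,-0.39,0],[1,0.1,-0.012,-0.39,0],[1,0.15,-0.018,-0.39,0],[1,0.19,-0.022,-0.39,0],[1,0.23,-0.027,-0.39,0],[1,0.27,-0.032,-0.39,0],[1,0.31,-0.036,-0.39,0],[1,0.35,-0.041,-0.39,0],[1,0.385,-0.045,-0.39,0],[1,0.385,-0.045,-0.39,0]]
  ]
}}

```text
t: 30.13
tool_pos: [0.5441, -0.1195, -0.0049]
orientation: [0.183, 3.135, -0.0]
force: [-0.2, 0.8, -3.0]
opening: 0.048
gripper_force: 30.0
```

Request:
{"api": "send_rows", "payload": {
  "plan": [
    [[-1,0,0,0,0],[-1,0,0,0,0],[-1,0,0,0,0],[-1,0,0,0,0],[-1,0,0,0,0],[-1,0,0,0,0],[-1,0,0,0.15,0],[-1,0,0,0.3,0],[1,-0.15,0.018,0.3,0],[1,-0.28,0.033,0.3,0],[1,-0.28,0.033,0.3,0],[1,-0.28,0.033,0.3,0],[1,-0.28,0.033,0.3,0],[1,-0.28,0.033,0.3,0],[1,-0.28,0.033,0.3,0],[1,-0.28,0.033,0.3,0],[1,-0.28,0.033,0.3,0],[1,-0.28,0.033,0.3,0],[1,-0.28,0.033,0.3,0],[1,-0.28,0.033,0.25,0]]
  ],
  "force": 20
}}

```text
t: 31.8
tool_pos: [0.4882, -0.1131, 0.0464]
orientation: [0.183, 3.133, -0.001]
force: [0.5, -0.2, 0.3]
opening: 0.0177
gripper_force: 0.0
```

```bash
cat >> h.py <<'E'
def narrow(v,yaw=-6.7,c=(.630,-.129)):
    P=cloud(v); a=np.array([np.cos(np.radians(yaw)),np.sin(np.radians(yaw))]); d=P[...,:2]-c; x=d@a; y=d@np.array([-a[1],a[0]])
    m=(abs(y)<.026)&(x>-.14)&(x<.035)&(P[...,2]>.022)&(P[...,2]<.0315)
    f=x<-.06; k=m&f; o={}
    if k.any(): o['rear']=np.percentile(x[k],1),np.percentile(y[k],[1,99])
    for yy in(-.015,0,.015):
        q=np.sort(x[m&(abs(y-yy)<.004)]); 
        if len(q)>5: g=np.diff(q); i=g.argmax(); o[yy]=(q[0],q[i],q[i+1],q[-1])
    return o
E
python3 - <<'E'
from h import *
s=telemetry.read_state(); t=s['tool_pos']; print(s['t'],t,s['opening'],s['force'])
for n in('wrist','scene'):
    for k,x in narrow(grab(n)).items(): print(n,k,np.round(np.hstack(x),4))
E
```

```text
31.8 [ 0.48819079 -0.11314613  0.04642934] 0.017690496774569877 [ 0.53329312 -0.15698304  0.29940727]
wrist rear [-0.1158 -0.0134  0.0125]
wrist -0.015 [-0.1137 -0.083  -0.0526 -0.0293]
wrist 0 [-0.1161 -0.0827 -0.052  -0.0293]
wrist 0.015 [-0.1061 -0.0829 -0.0524 -0.0297]
scene rear [-0.1137 -0.024   0.0229]
scene -0.015 [-0.1122 -0.0261  0.0202  0.0324]
scene 0 [-0.113  -0.0267  0.0272  0.0325]
scene 0.015 [-0.114  -0.0249  0.0214  0.0334]
```

Request:
{"api": "send_rows", "payload": {
  "plan": [
    [[1,0,0,-0.1,0],[1,0,0,-0.2,0],[1,0,0,-0.27,0],[1,0,0,-0.27,0],[1,0.04,-0.005,-0.27,0],[1,0.07,-0.008,-0.27,0],[1,0.1,-0.012,-0.27,0],[1,0.13,-0.015,-0.27,0],[1,0.16,-0.019,-0.27,0],[1,0.19,-0.022,-0.27,0],[1,0.22,-0.026,-0.27,0],[1,0.25,-0.029,-0.27,0],[1,0.25,-0.029,-0.27,0]]
  ]
}}

```text
t: 32.98
tool_pos: [0.5381, -0.1187, -0.0089]
orientation: [0.183, 3.135, -0.0]
force: [-0.4, -0.7, -0.4]
opening: 0.0007
gripper_force: 0.0
```

Run:
```python
from h import *
s=telemetry.read_state(); t=s['tool_pos']; print(s['t'],t,s['opening'],s['force'])
for n in('wrist','scene'):
    for k,x in narrow(grab(n)).items(): print(n,k,np.round(np.hstack(x),4))
```

```text
32.9833 [ 0.53812119 -0.11865844 -0.00887474] 0.0006828464918300631 [-0.39300011 -0.69771472 -0.44848199]
wrist rear [-0.1034 -0.0144  0.0143]
wrist -0.015 [-0.1033 -0.1023 -0.1021 -0.1021]
wrist 0 [-0.1035 -0.1007 -0.0479 -0.0211]
wrist 0.015 [-0.1032 -0.1029 -0.1029 -0.1022]
scene rear [-0.0924 -0.0233  0.0218]
scene -0.015 [-0.0959  0.0059  0.0171  0.0307]
scene 0 [-0.0857  0.0058  0.0267  0.0314]
scene 0.015 [-0.0845  0.0056  0.0194  0.0325]
```

Request:
{"api": "send_rows", "payload": {
  "plan": [
    [[1,0.015,-0.0018,0,0],[1,0.03,-0.0035,0,0],[1,0.045,-0.0053,0,0],[1,0.055,-0.0065,0,0],[1,0.065,-0.0076,0,0]]
  ]
}}

```text
t: 33.5
tool_pos: [0.5495, -0.1199, -0.0094]
orientation: [-0.183, -3.136, -0.0]
force: [-2.2, -0.0, 0.4]
opening: 0.0005
gripper_force: 0.9
```

Request:
{"api": "send_rows", "payload": {
  "plan": [
    [[1,0.005,-0.0006,0,0],[1,0.01,-0.0012,0,0],[1,0.015,-0.0018,0,0],[1,0.02,-0.0024,0,0]]
  ]
}}

```text
t: 33.83
tool_pos: [0.553, -0.1203, -0.0093]
orientation: [-0.183, -3.135, -0.0]
force: [-8.2, -0.0, 6.2]
opening: 0.0007
gripper_force: 4.2
```

Request:
{"api": "send_rows", "payload": {
  "plan": [
    [[1,0.003,-0.0004,0,0],[1,0.006,-0.0007,0,0],[1,0.009,-0.001,0,0]]
  ]
}}

```text
t: 34.08
tool_pos: [0.5529, -0.1203, -0.0093]
orientation: [-0.183, -3.131, -0.001]
force: [-18.0, 1.4, 13.3]
opening: 0.0004
gripper_force: 8.5
```

It bears at about 18 N. I'm holding, easing slightly.

Request:
{"api": "send_rows", "payload": {
  "plan": [
    [[1,-0.002,0,0,0],[1,-0.002,0,0,0],[1,-0.002,0,0,0],[1,-0.002,0,0,0],[1,-0.002,0,0,0],[1,-0.002,0,0,0],[1,-0.002,0,0,0],[1,-0.002,0,0,0],[1,-0.002,0,0,0],[1,-0.002,0,0,0]]
  ]
}}

```text
t: 34.92
tool_pos: [0.5529, -0.1203, -0.0093]
orientation: [-0.183, -3.132, -0.001]
force: [-11.6, 1.3, 8.1]
opening: 0.0002
gripper_force: 6.0
```

Run:
```python
from h import *
s=telemetry.read_state(); t=s['tool_pos']; print(s['t'],t,s['opening'],s['force'])
for n in('scene',):
    v=grab(n)
    for k,x in narrow(v).items(): print(n,k,np.round(np.hstack(x),4))
cv2.imwrite('pics/s5.png',np.hstack([cv2.resize(v['im'][235:315,215:305],None,fx=4.4,fy=5,interpolation=cv2.INTER_CUBIC),cv2.resize(v['im'][180:260,290:380],None,fx=4.4,fy=5,interpolation=cv2.INTER_CUBIC)]))
```

```text
34.9167 [ 0.55289456 -0.12027505 -0.00929705] 0.00018460303067963422 [-11.60142332   1.32815036   8.14057089]
scene rear [-0.0791 -0.0237  0.0222]
scene -0.015 [-0.0834 -0.0834 -0.076   0.0324]
scene 0 [-0.0712  0.007   0.0251  0.0328]
scene 0.015 [-0.0696 -0.0676 -0.0634  0.0325]
```

View pics/s5.png

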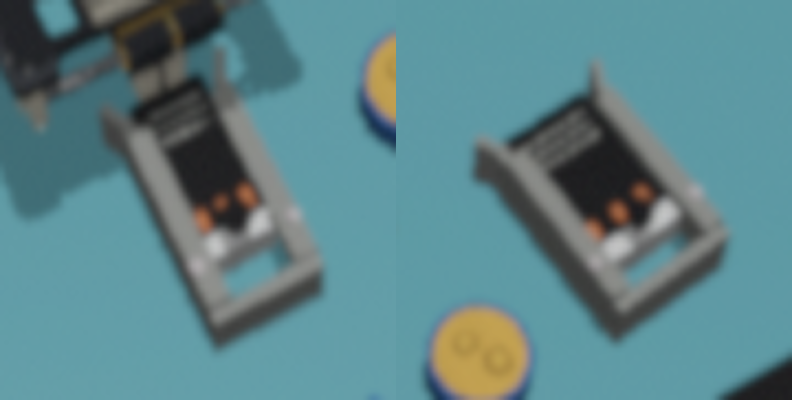

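Left: the narrow pack's contacts at (235,205) lie right against the stop at (235,235). Right: the wide pack is likewise home at (620,210). I'm retreating and checking.

Request:
{"api": "send_rows", "payload": {
  "plan": [
    [[1,-0.03,0.0035,0,0],[1,-0.1,0.012,0,0],[1,-0.2,0.023,0,0],[1,-0.3,0.035,0.2,0],[1,-0.3,0.035,0.4,0],[1,-0.3,0.035,0.6,0],[1,-0.3,0.035,0.8,0],[1,-0.3,0.035,1,0],[1,-0.3,0.035,1,0],[1,-0.3,0.035,1,0],[1,-0.3,0.035,1,0]]
  ]
}}

```text
t: 35.88
tool_pos: [0.4952, -0.1137, 0.1909]
orientation: [0.183, 3.135, -0.0]
force: [-0.1, -0.2, -0.3]
opening: 0.0003
gripper_force: 0.0
```

Run:
```python
from h import *
s=telemetry.read_state(); t=s['tool_pos']; print(s['t'],t,s['force'])
for n in('wrist','scene'):
    v=grab(n); print(n)
    for k,x in narrow(v).items(): print(' nar',k,np.round(np.hstack(x),4))
    for k,x in narrow(v,0.,(.605,.1266)).items(): print(' wid',k,np.round(np.hstack(x),4))
    P,m=near(v,(.421,-.008),.04,.034,.05); print(' reel',m.sum(),P[m].mean(0).round(4) if m.any() else '')
```

```text
35.8833 [ 0.49523091 -0.1136841   0.19087891] [-0.09030287 -0.24279967 -0.25050442]
wrist
 nar rear [-0.0702 -0.0237  0.0231]
 nar -0.015 [-0.07   -0.0691 -0.0686 -0.0674]
 nar 0 [-0.0704 -0.0684 -0.0678 -0.0671]
 nar 0.015 [-0.0699 -0.068  -0.0674 -0.0674]
 wid rear [-0.0659 -0.0255  0.0252]
 wid -0.015 [-0.0656  0.021   0.0231  0.0347]
 wid 0 [-0.066   0.0213  0.0226  0.0337]
 wid 0.015 [-0.0657  0.0199  0.0211  0.0306]
 reel 1313 [ 0.4196 -0.007   0.04  ]
scene
 nar rear [-0.0676 -0.0238  0.0229]
 nar -0.015 [-0.0671  0.0196  0.0233  0.0333]
 nar 0 [-0.0673  0.009   0.0244  0.032 ]
 nar 0.015 [-0.0677 -0.0578 -0.0528  0.0322]
 wid rear [-0.0629 -0.0256  0.0236]
 wid -0.015 [-0.0625 -0.0617 -0.0557  0.0345]
 wid 0 [-0.062   0.0025  0.0065  0.0347]
 wid 0.015 [-0.0623  0.0141  0.0314  0.0331]
 reel 167 [ 0.4227 -0.0076  0.0397]
```

Both packs stayed home (narrow front 73 to 74 mm inside the mouth, wide about 77 mm), and the reel is upright. I'm handing in.

```bash
python3 -c "
from plant import order
print(order.close_job())"
```

```text
the job is handed in; nothing more can be done
None
```

The job is handed in at about 36 s of the 72 s: the reel stands upright well clear of both bay mouths, and first the wide, then the narrow pack was pressed onto its end stop at about 11 N for over half a second (the narrow one briefly at 18 N) and left home; no verdict came back.

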